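Fit the heating block, then hold the pipette upright over it

TASK

Make the dry-block heater ready for use: plug the aluminium block fully home into the heater's well, either way round, and let go of it. Then draw the pipette out of its low sloping holder, turn it upright with the tip down, and finish while still holding it there in the gripper, still, with its tip a few centimetres above the middle hole of the seated block and touching nothing else. Leave the other things on the bench where they are.

Things in the scene. Friction and masses are not known exactly. Their poses are not given: they have to be found in the camera images.
- heater: dry-block heater: low white housing fixed to the bench, 130 x 110 mm in plan (its x, y), 45 mm high, grey panel on its -x side, a rectangular well in the middle of its flat top. Origin under its centre on the bench, z up. It stands to the left or right of the block, the pipette holder on the other side.
- well (a point): centre of the well's floor, 17 mm above the bench; axes as the heater's. The well is 41 mm (x) by 67 mm (y) and 28 mm deep, its mouth bevelled by 2 mm.
- block: bare aluminium block, 38 (its x) x 64 (its y) x 62 mm high, 0.3 kg, standing loose on the bench, foot slightly bevelled. Origin at the centre of its underside, z up. Grip it across the 38 mm. It fits the well with 1.5 mm to spare on each side; fully home it stands on the well's floor, its top 34 mm above the heater's top.
- middle_hole (a point): centre of the mouth of the block's middle hole, in its top face, 62 mm above the block's origin. Three tube holes, 14 mm wide, 20 mm apart, lie in a row along the block's y.
- holder: sloping pipette holder fixed to the bench: grey base plate 150 x 100 x 10 mm (x from -100 to +50 mm) with a white square sleeve, 32 mm outside at its mouth, that leans 40 degrees from vertical towards the holder's +x (roughly away from the robot). Origin on the bench straight under the middle of the mouth, z up.
- mouth (a point): middle of the sleeve's mouth, 110 mm above the bench. The sleeve's axis runs through it, along (sin 40, 0, cos 40 degrees) in the holder's frame; the sleeve has 22 mm inner width at the mouth.
- pipette: hand pipette, white, 227 mm long, 0.085 kg, in the sloping holder, tip down, its collar resting on the mouth (not those in the tall stand at the back). Origin near the tip; z is its long axis, from tip to plunger. A finger hook near the top reaches 27 mm to its -x, on the underside of the slope; its +x side faces up. It slides out freely along the slope; 118 mm of it is inside.
- tip (a point): the pipette's tip; axes as the pipette's.
- grip (a point): a point on the pipette's long axis (x = 11.6, y = 1.7 mm in its frame), 152 mm above the tip; axes as the pipette's. The grip runs from 123 to 192 mm above the tip, about 27 mm (x) by 25 mm (y): pinch it across its y. Above it a wider head, 32 x 29 mm, to 211 mm, then the plunger.
- petri_stack: bystander: stack of round dishes, 90 mm across, 48 mm high; origin under its centre.
- tape_roll: bystander: roll of tape lying flat, 82 mm across, 18 mm high; origin under its centre.
- dropper: bystander: small dropper bottle, 26 mm across, 60 mm high; origin under its centre.
- stamp: bystander: stamp handle lying down, 105 mm long (y), 32 mm thick; origin under its centre.
- forceps: bystander: steel forceps lying flat near the bench's front edge, 135 mm long (y), 9 mm high; origin under the centre.
Not all that is in view belongs to the job. Leave any pink look-alike of the block alone.

How it is judged:
By the outcome, as a careful person would: the job done as asked, in the order asked, and still so for the second after the job is handed in, while the arm keeps its last pose, push and grip.
It also fails if it takes over 67 s, if anything falls off the work surface, if the arm or the gripper's body presses on something with over 40 N, if the wrist force passes 120 N, or if a joint passes its speed limit or range.

ROBOT

A 6-joint arm with a two-finger parallel gripper is mounted at the origin on a cart in front of the work surface, level with it; the furniture and walls round the work are solid. World frame = base frame: x ahead of the robot, y to its left, z up, the work surface at z = 0. Lengths are in m, angles in degrees, forces in N, time in s.
With the tool pointing down it reaches from about 0.3 to 0.75 m from the base axis. Payload 8.5 kg.
Tool frame: the origin (TCP) lies midway between the tips of the shut fingers; the grasp point (between the pads) lies 19 mm behind it (r.grasp_offset is the distance from the TCP to the grasp point, in m); z points along the fingers, y is the line along which they close (so a half turn about z gives the same grasp; the last joint's range is limited). The gripper opens to 88 mm and grips with 3 to 60 N. Pads are 18 mm wide; open, the fingers measure 123 mm over their backs; the gripper's body (75 mm by 187 mm) begins 45 mm behind the grasp point.
Start: joints at [-76.335, 21.807, 74.336, -0, 83.858, -12.336], TCP at [0.241, -0.494, 0.239] pointing down, gripper open.
Joint ranges: [-178.18, 178.18], [-50.72, 133.34], [12.68, 142.11], [-81.47, 261.47], [9.98, 163.14], [-165.26, 165.26]. Speed limits (degrees/s): [136.94, 136.94, 180, 180, 180, 180].

INTERFACE

Orientations are given as a 3x3 rotation matrix whose columns are the frame's x, y, z axes.
In Python, from cell import read_state, get_image, camera_model, r gives the robot as it stands.
- The arm moves only by the shell command python3 -m jog 'ROWS'. ROWS is JSON, a list of rows, each an object with "delta_pos": the shift along the tool's x, y, z in cm, a list of three; "rot": the turn, a rotation vector about the tool's x, y, z in rad, a list of three; "gripper": the gripper's target within -1 to 1 (shut at 1, half-way at 0, fully open at -1). In form: [{"delta_pos": [x, y, z], "rot": [rx, ry, rz], "gripper": gripper}, ...]. A call has 1 to 20 rows; each row shifts and turns the commanded pose from where the row before left it, along the tool's axes as they then stand; what a row does not reach is not made up. A row lasts 1/8 s, in which the tool goes at most 62.5 mm and 10.7 degrees, less where a joint would pass 70% of its speed; a pose out of reach is approached as far as the arm can. A call with a gripper value outside its range is refused whole. The fingers move at their own pace and stop on an object; the grip force is fixed at half the most. Time passes only in rows, so rows that do not move let the fingers close. It gives the time, the measured TCP pose, the force, the opening and the grip force at its end, in the units of the state.
- read_state(): the state, without advancing time (a new reading comes with each control period).
- get_image(name): name is "side" or "top"; returns the picture (420x560x3 uint8, blue, green, red); there is no depth.
- camera_model(name): a dict with "vertical_fov" (degrees; the focal length in pixels is half the picture's height over the tangent of half this angle, whatever the lens; pixels are square), "cx", "cy" (the principal point, pixels), "R" (3x3) and "t" (3): a world point X has camera coordinates R X + t. Camera axes: x right, y down, z forward; pixel columns grow to the right and rows downward; lengths in m; the calibration is good to about 2 mm. A picture is of the moment at which its call begins. camera_model takes no time and is no camera call.
- r.sign_off(): hands the job in; it is judged then, once.
The state is a dict: "clock": time; "joints": joint angles; "joint_velocities": joint speeds; "joint_torque": joint torques, N m; "ee_pos": TCP position; "eef_rot": TCP orientation; "wrist_force": force on the tool from outside, world axes, zero at the start; "wrist_torque": the same for the moment, N m; "gripper_width": finger opening in m; "gripper_force": force on a finger pad.
Only numpy, scipy, OpenCV 4.12 (cv2) and the standard library are available. Lean on these libraries where they do the work, as an engineer would, in place of code of your own. Each camera call takes 0.05 s, during which the arm holds its last target. There are 200 camera calls.

## Working session

There is one attempt and no reset: what is moved stays moved. The work goes in short steps, Python scripts to look and compute and a shell command to move; the robot and the scene stay as the last step left them, time stands still between calls to the robot, and variables do not carry over. Pictures are saved under pics/ and viewed, at most 10 in all, crops included, and the job is handed in when it is done.

```bash
ls; mkdir -p pics; python3 - <<'E'
from cell import *
import cv2,numpy as np
np.set_printoptions(precision=4,suppress=True)
for n in("side","top"):
    cv2.imwrite(f"pics/{n}0.png",get_image(n)); print(n,camera_model(n))
s=read_state();print(s['ee_pos'],s['eef_rot'],s['clock'],s['gripper_width'])
E
```

```text
pics
side {'vertical_fov': 43.25713956358999, 'cx': 282.71521562949476, 'cy': 207.78229771573137, 'R': array([[ 0.9998,  0.0021,  0.0187],
       [ 0.0154, -0.6644, -0.7473],
       [ 0.0109,  0.7474, -0.6643]]), 't': array([-0.5274,  0.1153,  1.4226])}
top {'vertical_fov': 49.97154240230705, 'cx': 286.9924424071545, 'cy': 212.60892283490654, 'R': array([[-0.0093, -0.9999,  0.0121],
       [-0.9959,  0.0082, -0.0896],
       [ 0.0895, -0.0129, -0.9959]]), 't': array([0.0235, 0.5475, 1.0955])}
[ 0.241  -0.4941  0.2382] [[ 0.8988  0.4384 -0.0003]
 [ 0.4384 -0.8988  0.0012]
 [ 0.0002 -0.0012 -1.    ]] 0.1 0.08817993056126897
```

View pics/top0.png

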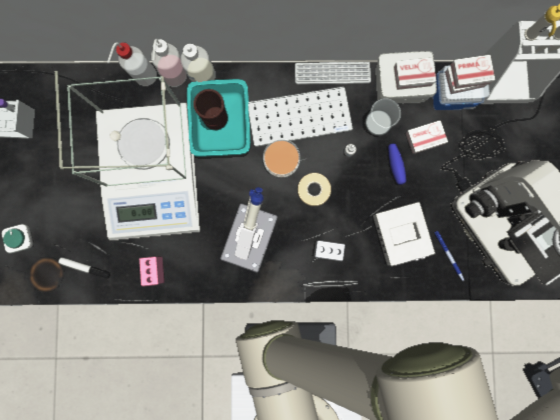

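View pics/side0.png

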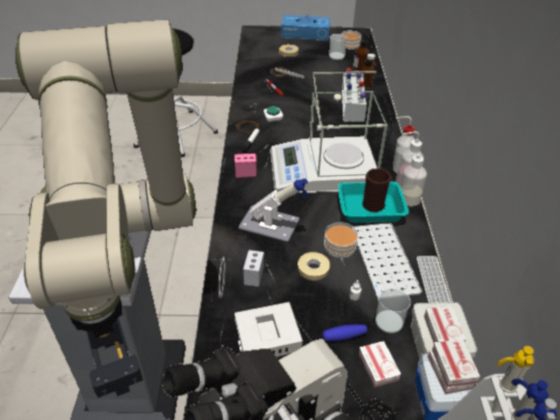

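Top view: the aluminium block is at (330,250), the heater with its well at (404,233), and the sloping holder with the blue-plunger pipette at (250,235).

Candidates (top pixels):
- **Block:** the grey one at (330,250) and the pink one at (150,271). I choose the grey one, since the pink one is the look-alike.
- **Pipette:** the one in the sloping holder at (256,195), and those in tall stands at (545,20) and (10,105). I choose the sloping one.
- **Heater:** the low white box with a rectangular well at (404,233), and the balance at (150,170). I choose the box with the well.

Next I check these in one close crop.

```bash
cat > h.py <<'E'
from cell import *
import cv2,numpy as np
from scipy.spatial.transform import Rotation as Ro
np.set_printoptions(precision=4,suppress=True)
def cam(n):
    c=camera_model(n); f=210/np.tan(np.radians(c['vertical_fov']/2)); return f,c['cx'],c['cy'],np.array(c['R']),np.array(c['t'])
def ray(n,p):
    f,cx,cy,R,t=cam(n); d=R.T@np.array([(p[0]-cx)/f,(p[1]-cy)/f,1]); return -R.T@t,d/np.linalg.norm(d)
def plane(n,p,z):
    o,d=ray(n,p); return o+d*(z-o[2])/d[2]
def proj(n,X):
    f,cx,cy,R,t=cam(n); q=R@np.array(X)+t; return np.array([cx+f*q[0]/q[2],cy+f*q[1]/q[2]])
def tri(p,q):
    o,d=ray('top',p);a,b=ray('side',q)
    A=sum(np.eye(3)-np.outer(v,v) for v in(d,b)); B=(np.eye(3)-np.outer(d,d))@o+(np.eye(3)-np.outer(b,b))@a
    return np.linalg.solve(A,B)
E
python3 - <<'E'
from h import *
t=cv2.imread('pics/top0.png');s=cv2.imread('pics/side0.png')
a=cv2.resize(t[180:280,215:437],None,fx=3.6,fy=3.6,interpolation=cv2.INTER_CUBIC)[:,:799]
c=cv2.resize(s[170:305,180:312],None,fx=1.75,fy=1.75,interpolation=cv2.INTER_CUBIC)
b=np.zeros((236,799,3),np.uint8); b[:,:231]=c[:236,:231]
d=cv2.resize(s[240:365,225:315],None,fx=1.88,fy=1.88,interpolation=cv2.INTER_CUBIC);b[:235,240:240+d.shape[1]]=d[:235]
e=cv2.resize(s[170:245,230:315],None,fx=3.1,fy=3.1,interpolation=cv2.INTER_CUBIC);b[:e.shape[0],420:420+e.shape[1]]=e
cv2.imwrite('pics/crop1.png',np.vstack([a,b]))
# top faces
for n,im,(x0,y0,x1,y1),th in(("top",t,(312,236,350,266),150),("top",t,(368,198,440,270),170),("side",s,(240,245,270,290),150)):
    g=cv2.cvtColor(im,6)[y0:y1,x0:x1]
    m=(g>th).astype(np.uint8); m=cv2.morphologyEx(m,3,np.ones((3,3)))
    k=max(cv2.findContours(m,0,2)[0],key=cv2.contourArea)
    R=cv2.minAreaRect(k);print(n,np.array(R[0])+[x0,y0],R[1],R[2]);print(cv2.boxPoints(R)+[x0,y0])
E
```

```text
top [329.679  250.1572] (27.688297271728516, 16.3882999420166) 7.594643592834473
[[314.8734 256.4498]
 [317.0393 240.2052]
 [344.4847 243.8646]
 [342.3188 260.1092]]
top [405.0876 233.7978] (55.19173049926758, 45.20304489135742) 73.61045837402344
[[375.6178 213.7006]
 [418.9841 200.9459]
 [434.5573 253.8949]
 [391.1911 266.6497]]
side [253.0192 260.4038] (15.885407447814941, 20.003847122192383) 11.309932708740234
[[243.2692 268.6538]
 [247.1923 249.0385]
 [262.7692 252.1538]
 [258.8462 271.7692]]
```

View pics/crop1.png

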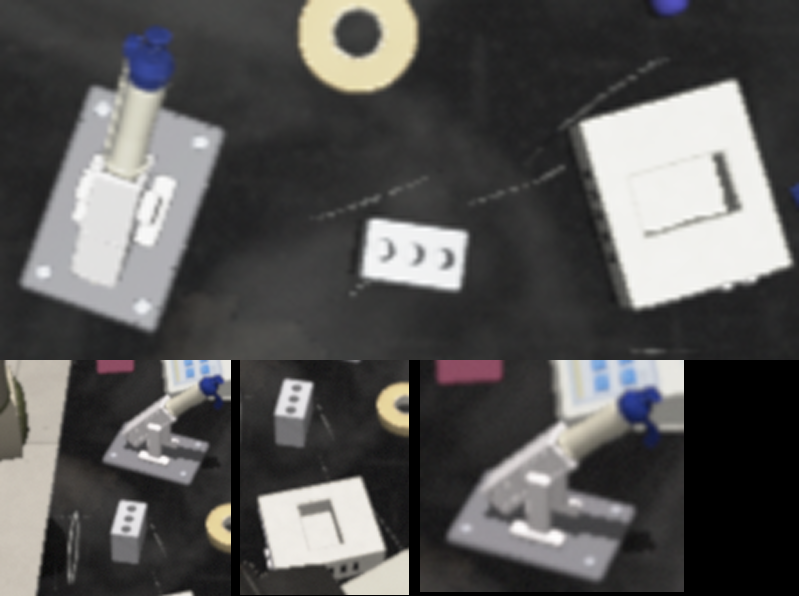

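The crop confirms the choices: grey block with three holes (crop (415,254)), heater with its well (685,193), and pipette in the sleeve with its blue plunger at (150,60). Now the poses.

```bash
cat >> h.py <<'E'
def face(n,im,box,th,z,k=4):
    x0,y0,x1,y1=box; g=cv2.cvtColor(im,6)[y0:y1,x0:x1]
    g=cv2.resize(g,None,fx=k,fy=k,interpolation=cv2.INTER_CUBIC)
    m=cv2.morphologyEx((g>th).astype(np.uint8),2,np.ones((9,9)))
    c=max(cv2.findContours(m,0,1)[0],key=cv2.contourArea); h=cv2.convexHull(c)[:,0].astype(float)
    h=(h+.5)/k-.5+[x0,y0]
    P=np.array([plane(n,p,z)[:2] for p in h]).astype(np.float32)*1000
    M=cv2.moments(P); R=cv2.minAreaRect(P)
    return np.array([M['m10'],M['m01']])/M['m00'],np.array(R[0]),R[1],R[2]
E
python3 - <<'E'
from h import *
t=cv2.imread('pics/top0.png');s=cv2.imread('pics/side0.png')
for th in(140,190,215):
  print(th,'block top',face('top',t,(310,234,352,268),th,.062))
  print('block side',face('side',s,(238,244,270,290),th,.062))
  print('heater top',face('top',t,(366,196,440,272),th,.045))
g=cv2.cvtColor(t,6); print('row profile block',g[250,310:352],g[236:268,324])
T=lambda p:np.array(p)/3.6+[215,180]-.4
P=np.array([plane('top',T(p),.01) for p in((93,88),(225,130),(155,328),(22,285))]);print('plate',P)
c=P.mean(0); ux=(P[0]+P[1]-P[2]-P[3])[:2]; L=np.linalg.norm(ux)/2; ux/=np.linalg.norm(ux); yaw=np.arctan2(ux[1],ux[0])
print(L,np.degrees(yaw)); O=c[:2]+.025*ux; print('holder',O)
a=np.array([*ux*np.sin(np.radians(40)),np.cos(np.radians(40))]);M=np.array([*O,.11]);G=M+.034*a
print('mouth',M,'grip',G,'axis',a)
for X in(M,G,M+.1*a):print(proj('top',X),proj('side',X))
# blue plunger in both
for n,im,(x0,y0,x1,y1) in(('top',t,(244,184,268,206)),('side',s,(285,175,312,203))):
    q=im[y0:y1,x0:x1].astype(int);m=(q[...,0]-q[...,2]>50);yy,xx=np.where(m);print(n,xx.mean()+x0,yy.mean()+y0)
# well mouth
b=np.array([T(p) for p in((629,176),(724,151),(741,210),(646,236))]);print('well',[plane('top',p,.045) for p in b],np.mean([plane('top',p,.045) for p in b],0))
for p,n in(((315,189),'petri'),):pass
E
```

```text
140 block top (array([453.4581, -81.6863]), array([453.4553, -81.7154]), (67.01255798339844, 40.24092102050781), 81.46981811523438)
block side (array([452.7651, -83.0516]), array([452.7224, -83.0081]), (68.34162902832031, 40.0864372253418), 81.3704833984375)
heater top (array([ 491.9327, -268.053 ]), array([ 491.2613, -268.1616]), (135.22250366210938, 113.20037078857422), 14.776569366455078)
190 block top (array([453.5077, -81.7674]), array([453.4956, -81.695 ]), (64.57392120361328, 38.052581787109375), 81.36729431152344)
block side (array([441.8243, -81.3017]), array([442.6062, -81.0995]), (62.21018600463867, 16.1578311920166), 81.36952209472656)
heater top (array([ 492.0972, -268.1015]), array([ 491.4707, -268.2034]), (132.72975158691406, 110.64344787597656), 14.770614624023438)
215 block top (array([453.5498, -81.6256]), array([453.5846, -81.6565]), (63.289466857910156, 36.87413024902344), 81.36723327636719)
block side (array([441.1664, -80.898 ]), array([441.7993, -80.5509]), (58.33131408691406, 11.584383010864258), 82.17584991455078)
heater top (array([ 492.1627, -268.1236]), ar
[... 341 characters left out ...]
 218 241 243
 242 242 242 230 128  58  50  51  53  54  55  54  55  54]
plate [[0.5716 0.1356 0.01  ]
 [0.5413 0.0435 0.01  ]
 [0.4045 0.0928 0.01  ]
 [0.4349 0.1847 0.01  ]]
0.14531482469290136 -19.79202170969711
holder [0.5116 0.1057]
mouth [0.5116 0.1057 0.11  ] grip [0.5322 0.0983 0.136 ] axis [ 0.6048 -0.2177  0.766 ]
[249.5652 225.2726] [277.6889 196.9977]
[252.0412 215.3315] [285.5007 191.4855]
[257.2011 194.6145] [301.402 180.265]
top 256.0127388535032 195.82165605095543
side 297.19827586206895 181.1206896551724
well [array([ 0.5049, -0.2302,  0.045 ]), array([ 0.5213, -0.2953,  0.045 ]), array([ 0.4812, -0.3055,  0.045 ]), array([ 0.4642, -0.2405,  0.045 ])] [ 0.4929 -0.2679  0.045 ]
```

```bash
cat >> h.py <<'E'
def plan(pos,R=None):
    s=read_state();R0=np.array(s['eef_rot']);p0=np.array(s['ee_pos'])
    R=R0 if R is None else R
    print('rot first (tool, rad)',Ro.from_matrix(R0.T@R).as_rotvec(),'then cm',R.T@(np.array(pos)-p0)*100,'(or before rot:',R0.T@(np.array(pos)-p0)*100,')')
def down(yawy): # tool down, tool y along world angle yawy (deg)
    a=np.radians(yawy);y=np.array([np.cos(a),np.sin(a),0]);z=np.array([0,0,-1.]);return np.c_[np.cross(y,z),y,z]
def st():
    s=read_state();print('t',s['clock'],'p',s['ee_pos'],'w',s['gripper_width'],'F',s['wrist_force'],'J',s['joints']);print(s['eef_rot'])
E
python3 -c "
from h import *
plan([.4533,-.082,.12],down(-8.6))"
```

```text
rot first (tool, rad) [-0.001  -0.0008 -0.9669] then cm [43.9203 14.8245 11.8222] (or before rot: [ 37.14   -27.7197  11.8641] )
```

```bash
python3 -m jog '[{"delta_pos":[0,0,0],"rot":[0,0,-0.161],"gripper":-1},{"delta_pos":[0,0,0],"rot":[0,0,-0.161],"gripper":-1},{"delta_pos":[0,0,0],"rot":[0,0,-0.161],"gripper":-1},{"delta_pos":[0,0,0],"rot":[0,0,-0.161],"gripper":-1},{"delta_pos":[0,0,0],"rot":[0,0,-0.161],"gripper":-1},{"delta_pos":[0,0,0],"rot":[0,0,-0.162],"gripper":-1},{"delta_pos":[4,1.35,0],"rot":[0,0,0],"gripper":-1},{"delta_pos":[4,1.35,0],"rot":[0,0,0],"gripper":-1},{"delta_pos":[4,1.35,0],"rot":[0,0,0],"gripper":-1},{"delta_pos":[4,1.35,0],"rot":[0,0,0],"gripper":-1},{"delta_pos":[4,1.35,0],"rot":[0,0,0],"gripper":-1},{"delta_pos":[4,1.35,0],"rot":[0,0,0],"gripper":-1},{"delta_pos":[4,1.35,0],"rot":[0,0,0],"gripper":-1},{"delta_pos":[4,1.35,0],"rot":[0,0,0],"gripper":-1},{"delta_pos":[4,1.35,0],"rot":[0,0,0],"gripper":-1},{"delta_pos":[4,1.35,0],"rot":[0,0,0],"gripper":-1},{"delta_pos":[2,0.66,4],"rot":[0,0,0],"gripper":-1},{"delta_pos":[1.9,0.66,4],"rot":[0,0,0],"gripper":-1},{"delta_pos":[0,0,3.8],"rot":[0,0,0],"gripper":-1},{"delta_pos":[0,0,0],"rot":[0,0,0],"gripper":-1}]'
python3 -c "
from h import *
st();plan([.4533,-.082,.033],down(-8.6))"
```

```text
clock: 2.6
ee_pos: [0.4521, -0.0817, 0.119]
eef_rot: [[0.149, 0.989, -0.005], [0.989, -0.149, 0.002], [0.002, -0.005, -1.0]]
wrist_force: [0.0, -0.0, 1.0]
gripper_width: 0.0884
gripper_force: 0.0
t 2.6 p [ 0.4521 -0.0817  0.119 ] w 0.08844175967633787 F [ 0.0288 -0.0334  1.0186] J [-25.0651  20.8769  98.7231  -0.0013  60.722  -16.4886]
[[ 0.1491  0.9888 -0.0051]
 [ 0.9888 -0.1491  0.0024]
 [ 0.0016 -0.0054 -1.    ]]
rot first (tool, rad) [-0.0054 -0.0016  0.0004] then cm [-0.0087  0.1237  8.6036] (or before rot: [-0.0224  0.1701  8.6027] )
```

```bash
python3 -m jog '[{"delta_pos":[0,0.12,2.2],"rot":[0,0,0],"gripper":-1},{"delta_pos":[0,0,2.2],"rot":[0,0,0],"gripper":-1},{"delta_pos":[0,0,2.1],"rot":[0,0,0],"gripper":-1},{"delta_pos":[0,0,2.1],"rot":[0,0,0],"gripper":-1},{"delta_pos":[0,0,0],"rot":[0,0,0],"gripper":-1},{"delta_pos":[0,0,0],"rot":[0,0,0],"gripper":1},{"delta_pos":[0,0,0],"rot":[0,0,0],"gripper":1},{"delta_pos":[0,0,0],"rot":[0,0,0],"gripper":1},{"delta_pos":[0,0,0],"rot":[0,0,0],"gripper":1},{"delta_pos":[0,0,0],"rot":[0,0,0],"gripper":1},{"delta_pos":[0,0,0],"rot":[0,0,0],"gripper":1},{"delta_pos":[0,0,0],"rot":[0,0,0],"gripper":1}]'
python3 -c "
from h import *
st();plan([.492,-.2681,.15],down(14.8))"
```

```text
clock: 4.1
ee_pos: [0.4543, -0.0825, 0.0348]
eef_rot: [[0.149, 0.989, -0.0], [0.989, -0.149, 0.0], [0.0, -0.0, -1.0]]
wrist_force: [-0.8, 1.0, 2.4]
gripper_width: 0.0376
gripper_force: 30.0
t 4.1 p [ 0.4543 -0.0825  0.0348] w 0.037599645054154404 F [-0.8489  1.0001  2.4446] J [-25.0356  29.0432 104.0356  -0.0028  46.9441 -16.4438]
[[ 0.1494  0.9888 -0.0004]
 [ 0.9888 -0.1494  0.0001]
 [ 0.0001 -0.0004 -1.    ]]
rot first (tool, rad) [-0.0004 -0.0002 -0.4082] then cm [-18.9065  -1.0952 -11.5242] (or before rot: [-17.7868   6.4959 -11.5282] )
```

```bash
python3 -m jog '[{"delta_pos":[0,0,-1.5],"rot":[0,0,0],"gripper":1},{"delta_pos":[0,0,-2],"rot":[0,0,0],"gripper":1},{"delta_pos":[0,0,-2],"rot":[0,0,0],"gripper":1},{"delta_pos":[0,0,-2],"rot":[0,0,0],"gripper":1},{"delta_pos":[0,0,0],"rot":[0,0,-0.102],"gripper":1},{"delta_pos":[0,0,0],"rot":[0,0,-0.102],"gripper":1},{"delta_pos":[0,0,0],"rot":[0,0,-0.102],"gripper":1},{"delta_pos":[0,0,0],"rot":[0,0,-0.102],"gripper":1},{"delta_pos":[-2.7,-0.15,0],"rot":[0,0,0],"gripper":1},{"delta_pos":[-2.7,-0.15,0],"rot":[0,0,0],"gripper":1},{"delta_pos":[-2.7,-0.15,0],"rot":[0,0,0],"gripper":1},{"delta_pos":[-2.7,-0.15,0],"rot":[0,0,0],"gripper":1},{"delta_pos":[-2.7,-0.15,0],"rot":[0,0,0],"gripper":1},{"delta_pos":[-2.7,-0.15,0],"rot":[0,0,0],"gripper":1},{"delta_pos":[-2.7,-0.2,0],"rot":[0,0,0],"gripper":1},{"delta_pos":[0,0,0],"rot":[0,0,0],"gripper":1},{"delta_pos":[0,0,0],"rot":[0,0,0],"gripper":1}]'
python3 - <<'E'
from h import *
st();plan([.492,-.2681,.065],down(14.8))
t=get_image('top');s=get_image('side')
a=cv2.resize(t[180:280,360:450],None,fx=4.4,fy=4.4,interpolation=cv2.INTER_CUBIC)
b=cv2.resize(s[260:360,225:315],None,fx=4.4,fy=4.4,interpolation=cv2.INTER_CUBIC)
cv2.imwrite('pics/t1.png',t);cv2.imwrite('pics/s1.png',s)
cv2.imwrite('pics/c2.png',np.hstack([a,b]))
E
```

```text
clock: 6.22
ee_pos: [0.4917, -0.2674, 0.1093]
eef_rot: [[-0.255, 0.967, -0.001], [0.967, 0.255, 0.001], [0.001, -0.001, -1.0]]
wrist_force: [-0.2, -0.4, -2.5]
gripper_width: 0.038
gripper_force: 30.0
t 6.225 p [ 0.4917 -0.2674  0.1093] w 0.03797289343192493 F [-0.1552 -0.3553 -2.4856] J [-40.6626  29.9707  83.8723   0.0148  66.24   -55.4554]
[[-0.2552  0.9669 -0.0009]
 [ 0.9669  0.2552  0.0011]
 [ 0.0013 -0.0006 -1.    ]]
rot first (tool, rad) [-0.0006 -0.0013 -0.0002] then cm [-0.0795  0.0134  4.4291] (or before rot: [-0.0854  0.0162  4.429 ] )
```

View pics/c2.png

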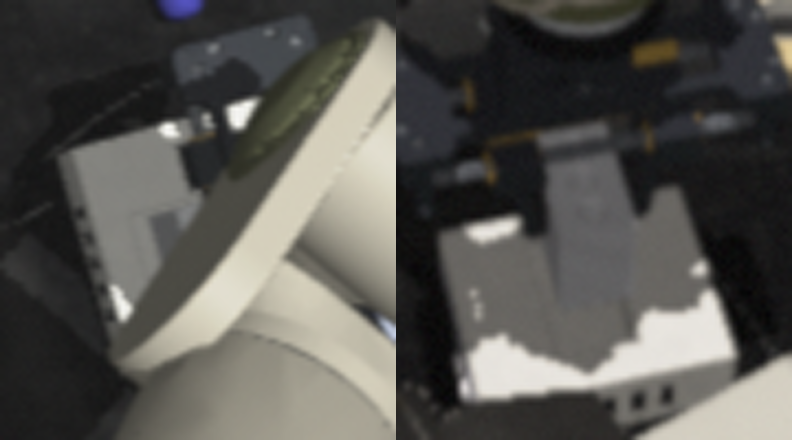

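The top view is blocked by the arm; the side view shows the block held square above the well, around crop (595,300). I lower it and watch the force.

```bash
python3 -m jog '[{"delta_pos":[-0.08,0,1.2],"rot":[0,0,0],"gripper":1},{"delta_pos":[0,0,1.2],"rot":[0,0,0],"gripper":1},{"delta_pos":[0,0,0.4],"rot":[0,0,0],"gripper":1},{"delta_pos":[0,0,0.3],"rot":[0,0,0],"gripper":1},{"delta_pos":[0,0,0.3],"rot":[0,0,0],"gripper":1},{"delta_pos":[0,0,0],"rot":[0,0,0],"gripper":1}]'
```

```text
clock: 7.08
ee_pos: [0.4922, -0.2689, 0.0757]
eef_rot: [[-0.255, 0.967, -0.0], [0.967, 0.255, 0.0], [0.0, -0.0, -1.0]]
wrist_force: [0.5, -0.7, -2.9]
gripper_width: 0.0375
gripper_force: 30.0
```

```bash
python3 -m jog '[{"delta_pos":[0,0,0.4],"rot":[0,0,0],"gripper":1},{"delta_pos":[0,0,0.4],"rot":[0,0,0],"gripper":1},{"delta_pos":[0,0,0.4],"rot":[0,0,0],"gripper":1},{"delta_pos":[0,0,0],"rot":[0,0,0],"gripper":1}]'
```

```text
clock: 7.58
ee_pos: [0.4921, -0.2688, 0.0634]
eef_rot: [[-0.255, 0.967, -0.001], [0.967, 0.255, 0.0], [0.001, -0.0, -1.0]]
wrist_force: [0.2, 0.2, -1.9]
gripper_width: 0.0377
gripper_force: 30.0
```

```bash
python3 -m jog '[{"delta_pos":[0,0,0.4],"rot":[0,0,0],"gripper":1},{"delta_pos":[0,0,0.4],"rot":[0,0,0],"gripper":1},{"delta_pos":[0,0,0.2],"rot":[0,0,0],"gripper":1},{"delta_pos":[0,0,0.15],"rot":[0,0,0],"gripper":1},{"delta_pos":[0,0,0],"rot":[0,0,0],"gripper":1}]'
```

```text
clock: 8.2
ee_pos: [0.4922, -0.2689, 0.0522]
eef_rot: [[-0.255, 0.967, -0.0], [0.967, 0.255, 0.0], [0.0, -0.0, -1.0]]
wrist_force: [-0.7, 0.1, -3.1]
gripper_width: 0.0376
gripper_force: 30.0
```

```bash
python3 -m jog '[{"delta_pos":[0,0,0.1],"rot":[0,0,0],"gripper":1},{"delta_pos":[0,0,0.1],"rot":[0,0,0],"gripper":1},{"delta_pos":[0,0,0],"rot":[0,0,0],"gripper":1}]'
```

```text
clock: 8.57
ee_pos: [0.4923, -0.269, 0.0518]
eef_rot: [[-0.255, 0.967, 0.001], [0.967, 0.255, -0.001], [-0.001, 0.001, -1.0]]
wrist_force: [-4.3, 2.0, 11.1]
gripper_width: 0.038
gripper_force: 30.0
```

The block met the floor at the expected height (TCP at 0.0518). I release it and back off.

```bash
python3 -m jog '[{"delta_pos":[0,0,-0.1],"rot":[0,0,0],"gripper":-1},{"delta_pos":[0,0,0],"rot":[0,0,0],"gripper":-1},{"delta_pos":[0,0,0],"rot":[0,0,0],"gripper":-1},{"delta_pos":[0,0,0],"rot":[0,0,0],"gripper":-1},{"delta_pos":[0,0,0],"rot":[0,0,0],"gripper":-1},{"delta_pos":[0,0,-1.5],"rot":[0,0,0],"gripper":-1},{"delta_pos":[0,0,-3],"rot":[0,0,0],"gripper":-1},{"delta_pos":[0,0,-4],"rot":[0,0,0],"gripper":-1},{"delta_pos":[0,0,-4],"rot":[0,0,0],"gripper":-1},{"delta_pos":[0,0,-4],"rot":[0,0,0],"gripper":-1},{"delta_pos":[0,0,-4],"rot":[0,0,0],"gripper":-1},{"delta_pos":[0,0,-4],"rot":[0,0,0],"gripper":-1},{"delta_pos":[-0.0,0,0],"rot":[0,0,0],"gripper":-1}]'
python3 -c "
from h import *
st()"
python3 -m jog '[{"delta_pos":[0,0,0],"rot":[0,0,-0.161],"gripper":-1},{"delta_pos":[0,0,0],"rot":[0,0,-0.161],"gripper":-1},{"delta_pos":[0,0,0],"rot":[0,0,-0.161],"gripper":-1},{"delta_pos":[0,0,0],"rot":[0,0,-0.161],"gripper":-1},{"delta_pos":[0,0,0],"rot":[0,0,-0.161],"gripper":-1},{"delta_pos":[0,0,0],"rot":[0,0,-0.161],"gripper":-1},{"delta_pos":[0,0,0],"rot":[0,-0.15,0],"gripper":-1},{"delta_pos":[0,0,0],"rot":[0,-0.15,0],"gripper":-1},{"delta_pos":[0,0,0],"rot":[0,-0.15,0],"gripper":-1},{"delta_pos":[0,0,0],"rot":[0,0,0],"gripper":-1},{"delta_pos":[0,0,0],"rot":[0,0,0],"gripper":-1}]'
python3 - <<'E'
from h import *
st()
s=get_image('side');t=get_image('top');cv2.imwrite('pics/s3.png',s)
cv2.imwrite('pics/c3.png',np.hstack([cv2.resize(t[150:290,340:450],(360,458)),cv2.resize(s[240:365,215:315],(360,450),interpolation=2)[:450] if 0 else cv2.resize(s[240:365,215:315],(366,458),interpolation=2)]))
E
```

```text
clock: 10.2
ee_pos: [0.4926, -0.2692, 0.3002]
eef_rot: [[-0.255, 0.967, 0.005], [0.967, 0.255, -0.005], [-0.006, 0.004, -1.0]]
wrist_force: [-0.5, 0.2, -1.1]
gripper_width: 0.088
gripper_force: 0.0
t 10.2 p [ 0.4926 -0.2692  0.3002] w 0.08802265334919719 F [-0.4584  0.2253 -1.065 ] J [-40.7326  20.8115  65.7667   0.0006  93.0154 -55.5262]
[[-0.2553  0.9668  0.0054]
 [ 0.9668  0.2553 -0.0046]
 [-0.0058  0.004  -1.    ]]
clock: 11.58
ee_pos: [0.4924, -0.2691, 0.2965]
eef_rot: [[-0.848, 0.34, 0.407], [0.306, 0.94, -0.147], [-0.433, -0.0, -0.901]]
wrist_force: [-0.1, -0.3, -0.0]
gripper_width: 0.0881
gripper_force: 0.0
t 11.575 p [ 0.4924 -0.2691  0.2965] w 0.08808568556180536 F [-0.0697 -0.3042 -0.0175] J [ -45.7286   10.6897   84.7821   12.3832   61.7119 -119.5452]
[[-0.8477  0.3398  0.4073]
 [ 0.3063  0.9405 -0.1472]
 [-0.4331 -0.0001 -0.9014]]
```

View pics/c3.png

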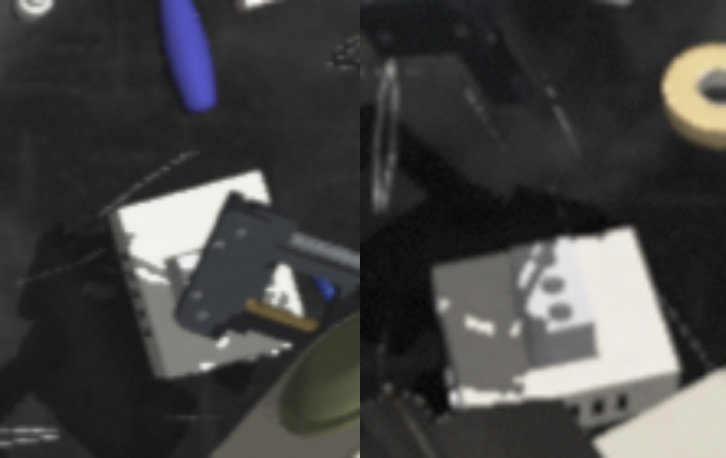

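The side crop shows the block seated in the well, level, standing about half proud with its three holes at (550,250–310); the gripper is clear. Now I fit simple arm kinematics from the logged states, to choose a reachable grasp.

```bash
cat > k.py <<'E'
from h import *
from scipy.optimize import least_squares
D=[([-76.335,21.807,74.336,0,83.858,-12.336],[.241,-.4941,.2382]),
([-25.0651,20.8769,98.7231,-.0013,60.722,-16.4886],[.4521,-.0817,.119]),
([-25.0356,29.0432,104.0356,-.0028,46.9441,-16.4438],[.4543,-.0825,.0348]),
([-40.6626,29.9707,83.8723,.0148,66.24,-55.4554],[.4917,-.2674,.1093]),
([-40.7326,20.8115,65.7667,0,93.0154,-55.5262],[.4926,-.2692,.3002]),
([-45.7286,10.6897,84.7821,12.3832,61.7119,-119.5452],[.4924,-.2691,.2965])]
def fk(J,k,s4=1,s6=1):
    a1,h,a2,e,a3,d,L=k
    E=lambda ax,a:Ro.from_euler(ax,a,degrees=True).as_matrix()
    A=E('z',J[0]);B=A@E('y',J[1]);C=B@E('y',J[2]);W=C@E('z',s4*J[3])@E('y',J[4])
    p=A@[a1,d,h]+B@[0,0,a2]+C@[e,0,a3]+W@[0,0,L]
    return p,W@E('z',s6*J[5])
def fit(s4):
    f=lambda k:np.concatenate([(fk(J,k,s4)[0]-p)*1000 for J,p in D]+[(k-np.array(K0))*1])
    return least_squares(f,K0)
K0=[0,.35,.42,0,.4,.117,.27]
if __name__=='__main__':
    for s4 in(1,-1):
        q=fit(s4);print(s4,q.x,q.cost,q.fun[-10:])
    R=np.array(read_state()['eef_rot'])
    for s4 in(1,-1):
      for s6 in (1,-1): 
        W=fk(D[-1][0],q.x,s4,s6)[1];print(W[:,2],W.T@R)
E
python3 k.py
```

```text
1 [0.     0.1298 0.5377 0.1031 0.3505 0.1175 0.2504] 0.16625705887487166 [ 0.0328  0.0211 -0.1     0.     -0.2202  0.1177  0.1031 -0.0495  0.0005
 -0.0196]
-1 [0.0555 0.124  0.3565 0.0836 0.3697 0.1281 0.0875] 2511.3304853388645 [-52.4845 -22.2661 -19.6137   0.0555  -0.226   -0.0635   0.0836  -0.0303
   0.0111  -0.1825]
[ 0.4073 -0.1472 -0.9014] [[ 0.0004 -1.     -0.0002]
 [ 1.      0.0004 -0.0008]
 [ 0.0008 -0.0002  1.    ]]
[ 0.4073 -0.1472 -0.9014] [[-0.8582  0.5134  0.0007]
 [-0.5134 -0.8582  0.0003]
 [ 0.0008 -0.0002  1.    ]]
[ 0.1368 -0.4109 -0.9014] [[-0.229  -0.9254 -0.302 ]
 [ 0.9619 -0.1675 -0.2161]
 [ 0.1494 -0.3399  0.9285]]
[ 0.1368 -0.4109 -0.9014] [[-0.7076  0.6191  0.3405]
 [-0.6906 -0.7079 -0.1481]
 [ 0.1494 -0.3399  0.9285]]
```

```bash
cat >> k.py <<'E'
K=fit(1).x
lo=np.array([-178.18,-50.72,12.68,-81.47,9.98,-165.26]);hi=np.array([178.18,133.34,142.11,261.47,163.14,165.26])
R90=Ro.from_euler('z',90,degrees=True).as_matrix()
def FK(J): p,W=fk(J,K); return p,W@np.array([[0,-1,0],[1,0,0],[0,0,1]])
def ik(p,R,seeds):
    best=[]
    for s in seeds:
        f=lambda J:np.r_[(FK(J)[0]-p)*1000,Ro.from_matrix(FK(J)[1].T@R).as_rotvec()*300]
        q=least_squares(f,np.clip(s,lo+1,hi-1),bounds=(lo,hi),max_nfev=200)
        if q.cost<.1 and not any(np.abs(q.x-b).max()<1 for b in best):best.append(q.x)
    return best
SEEDS=[[j1,j2,j3,j4,j5,j6] for j1 in(-30,20) for j2,j3 in((0,100),(-20,125)) for j4 in(0,90,180,-60) for j5 in(30,80) for j6 in(-100,0,100)]
def tool(psi,al,sgn): # heading deg, deg below horizontal, sgn=+1: y=left of heading
    p,a=np.radians([psi,al]);z=np.array([np.cos(p)*np.cos(a),np.sin(p)*np.cos(a),-np.sin(a)]);y=sgn*np.array([-np.sin(p),np.cos(p),0])
    return np.c_[np.cross(y,z),y,z]
E
python3 - <<'E'
from k import *
t=cv2.imread('pics/top0.png').astype(int)
yaw=-19.8;O=np.array([.5116,.1057]);a=np.radians(yaw);ax=np.array([np.cos(a)*np.sin(np.radians(40)),np.sin(a)*np.sin(np.radians(40)),np.cos(np.radians(40))])
M=np.array([*O,.11])
for l in(.025,.034,.045,.055):
    u,v=proj('top',M+l*ax);row=t[int(round(v)),240:270];w=np.where(row.min(1)>150)[0]+240;print(l,u,v,w.min(),w.max(),w.mean())
G=M+.034*ax
for al in(40,50,58):
  R=tool(yaw,al,1);print('grasp',al);[print('  ',J) for J in ik(G+.019*R[:,2],R,SEEDS)]
for al in(0,10,18):
  for psi in(-70,-45,-20,10):
    R=tool(psi,al,1);H=np.array([.4925,-.269,.266]);s=ik(H+.019*R[:,2],R,SEEDS[::1]);print('final',al,psi);[print('  ',J) for J in s]
E
```

```text
0.025 251.3661217285164 218.0082013925172 240 269 254.79310344827587
0.034 252.03324301459594 215.33098015868813 240 269 254.67857142857142
0.045 252.86014326338938 212.01255073584957 240 262 250.8095238095238
0.055 253.62311157143216 208.9506862778368 240 257 248.5
grasp 40
   [  6.2733  25.0839 113.8565 253.9875  20.5046  34.4945]
grasp 50
   [  4.497   23.1043 108.8706 -56.1063  18.58   -16.2501]
grasp 58
   [  3.0482  22.597  104.5768 -28.3932  25.6398 -44.356 ]
final 0 -70
   [-23.4873  28.5221 112.0702 233.7626  64.0944  59.2001]
final 0 -45
   [-37.6532  24.8467 123.0816 188.6515  58.2226  85.4188]
final 0 -20
   [-55.1978  24.3316 124.8095 140.5905  65.2194 109.004 ]
final 0 10
   [-66.224   27.994  113.5584 100.8695  81.4851 127.636 ]
final 10 -70
   [-23.8512  23.8173 109.5235 244.2881  52.0205  48.2884]
final 10 -45
   [-37.7317  19.0353 119.8777 191.324   39.385   82.4705]
final 10 -20
   [-54.8305  18.2923 121.4723 131.9151  49.1019 119.2141]
final 10 10
   [-65.7236  23.1675 110.9385  92.6596  72.8282 136.7478]
final 18 -70
   [-24.6462  20.6939 106.846  256.5201  44.0915  35.829 ]
final 18 -45
   [-37.9004  15.4324 116.4101 196.4011  24.6012  77.2218]
final 18 -20
   [-54.0409  14.5965 117.8567 119.7224  37.8096 132.3558]
final 18 10
   [-64.6245  19.9894 108.1673  84.5683  67.0953 145.3941]
```

```bash
cat > p.py <<'E'
from k import *
yaw=-19.8;O=np.array([.5116,.1057]);aa=np.radians(yaw)
ax=np.array([np.cos(aa)*np.sin(np.radians(40)),np.sin(aa)*np.sin(np.radians(40)),np.cos(np.radians(40))])
M=np.array([*O,.11]);G=M+.034*ax;AL=38
Rg=tool(yaw,AL,-1)
def rows(Js,g):
    out=[]
    P,R=FK(Js[0])
    for J in Js[1:]:
        p,r=FK(J);out.append((R.T@(p-P)*100,Ro.from_matrix(R.T@r).as_rotvec(),p));P,R=p,r
    for d,w,p in out:print('{"delta_pos":[%.2f,%.2f,%.2f],"rot":[%.3f,%.3f,%.3f],"gripper":%g},'%(*d,*w,g),'   #',p,np.degrees(np.linalg.norm(w)).round(1),np.linalg.norm(d).round(1))
E
python3 - <<'E'
from p import *
sd=[[0,20,110,250,25,-145]]
cur=sd[0]
for l,b in((0,.10),(0,0),(.05,0),(.10,0),(.14,0)):
    J=ik(G+l*ax+(.019-b)*Rg[:,2],Rg,[cur]);print(l,b,J)
    if J:cur=J[0]
    if b: pre=J[0]
for psi in(-70,-55,-45):
    R=tool(psi,AL-40,-1);print(psi,ik(np.array([.4925,-.269,.266])+.019*R[:,2],R,[[-30,25,115,220,60,-110]]))
J0=np.array(read_state()['joints']);mid=(J0+pre)/2;mid[4]=60;mid[1]-=8;mid[2]-=5
s=np.linspace(0,1,29)[:,None]
Js=(1-s)**2*J0+2*s*(1-s)*(2*mid-.5*(J0+pre))+s**2*pre
rows(list(Js),-1)
E
```

```text
0 0.1 []Traceback (most recent call last):
  File "<stdin>", line 7, in <module>
IndexError: list index out of range
```

```bash
python3 - <<'E'
from p import *
S=[[j1,20,115,j4,j5,j6] for j1 in(5,) for j4 in(-70,0,150,200,250) for j5 in(15,40) for j6 in(-145,-60,34,100)]
for al in(25,30,35,40):
  for sg in(1,):
    R=tool(yaw,al,sg);print(al,sg)
    for l,b in((0,.09),(0,.04),(0,0),(.07,0),(.14,0)):
        print('  ',l,b,*ik(G+l*ax+(.019-b)*R[:,2],R,S))
E
```

```text
25 1
   0 0.09 [ 16.1387  22.9075 125.9031 232.4525  42.1373  63.0613]
   0 0.04 [ 11.5951  27.5254 123.0263 225.3809  41.5517  67.2867]
   0 0 [  8.5833  31.0371 120.0737 221.0949  40.9533  69.4891]
   0.07 0 [  5.4658  25.3203 112.2953 230.3567  30.156   55.0584]
   0.14 0 [  2.8977  21.9078 103.6233 247.9037  22.1751  33.6974]
30 1
   0 0.09 [ 14.7421  19.3174 123.0344 242.1533  33.7353  51.4183]
   0 0.04 [ 10.6337  24.6081 120.7292 233.0639  33.2863  58.3366]
   0 0 [  7.8854  28.662  118.2126 227.4768  33.0898  62.2859]
   0.07 0 [  4.893   23.6497 110.1415 243.0954  23.935   41.9851]
   0.14 0
35 1
   0 0.09 [ 13.2186  16.5046 119.9082 257.1221  27.2506  34.865 ]
   0 0.04 [  9.5739  22.2304 118.1866 245.3152  26.2449  45.0257]
   0 0 [  7.1091  26.6721 116.1288 237.6231  26.0381  51.4404]
   0.07 0
   0.14 0 [  1.8924  20.0863  98.6202 -65.578   19.4225 -12.8571]
40 1
   0 0.09
   0 0.04
   0 0 [  6.2733  25.0839 113.8565 253.9875  20.5046  34.4945]
   0.07 0 [  3.5653  21.4024 105.2672 -72.5309  18.572   -2.8461]
   0.14 0 [  1.3184  19.6697  95.8601 -45.4131  22.8017 -32.9737]
```

```bash
sed -i 's/AL=38/AL=25/' p.py; python3 - <<'E'
from p import *
pre=ik(G+(.019-.09)*Rg[:,2],Rg,[[16,23,126,232,42,-117]])[0];print(pre)
for psi in(-80,-70,-55,-45,-30,-20):
    R=tool(psi,AL-40,-1);print(psi,ik(np.array([.4925,-.269,.266])+.019*R[:,2],R,[[-30,25,115,220,60,-110],[-30,30,120,180,70,-90]]))
J0=np.array(read_state()['joints'])
mid=np.array([-15,5,100,130,55,-119.])
c=2*mid-.5*(J0+pre);n=30
s=np.linspace(0,1,n+1)[:,None]
Js=(1-s)**2*J0+2*s*(1-s)*c+s**2*pre
print(Js[::5])
rows(list(Js),-1)
E
```

```text
[  16.1387   22.9075  125.9031  232.4525   42.1373 -116.9387]
-80 [array([ -21.0652,   37.8753,  108.0853,  236.0086,   86.3   , -118.717 ])]
-70 [array([ -24.2982,   36.5395,  113.8958,  224.057 ,   83.8155, -110.806 ])]
-55 [array([-31.5598,  35.2907, 121.2964, 202.7547,  83.4176, -99.1554])]
-45 [array([-37.827 ,  34.9322, 124.8712, 186.9545,  84.9535, -92.4803])]
-30 [array([-48.1004,  34.8059, 127.2853, 162.5249,  87.9341, -84.5143])]
-20 [array([-54.3844,  34.8309, 126.6066, 146.9399,  89.5183, -79.6428])]
[[ -45.7163   10.7242   84.7777   12.415    61.6461 -119.5763]
 [ -35.5244    6.1904   88.665    53.2914   60.1215 -119.5492]
 [ -25.2857    4.2823   93.7391   92.4864   57.9061 -119.3571]
 [ -15.        5.      100.      130.       55.     -119.    ]
 [  -4.6674    8.3434  107.4476  165.8322   51.4032 -118.4779]
 [   5.7122   14.3126  116.082   199.983    47.1156 -117.7908]
 [  16.1387   22.9075  125.9031  232.4525   42.1373 -116.9387]]
{"delta_pos":[-1.51,4.99,-0.90],"rot":[-0.123,-0.071,0.036],"gripper":-1},    # [ 0.5189 -0.2255  0.3109] 8.4 5.3
{"delta_pos":[-1.22,5.01,-
[... 2498 characters left out ...]
[0.5742 0.1113 0.4032] 7.1 3.5
{"delta_pos":[-3.38,-1.00,-1.42],"rot":[-0.018,-0.098,0.074],"gripper":-1},    # [0.5663 0.1117 0.3661] 7.1 3.8
{"delta_pos":[-3.73,-0.78,-1.44],"rot":[-0.020,-0.102,0.066],"gripper":-1},    # [0.5552 0.1129 0.3269] 7.1 4.1
{"delta_pos":[-4.03,-0.51,-1.43],"rot":[-0.023,-0.106,0.059],"gripper":-1},    # [0.5404 0.1146 0.2865] 7.0 4.3
{"delta_pos":[-4.27,-0.18,-1.39],"rot":[-0.027,-0.108,0.051],"gripper":-1},    # [0.5216 0.1167 0.2457] 7.0 4.5
{"delta_pos":[-4.46,0.18,-1.32],"rot":[-0.033,-0.109,0.043],"gripper":-1},    # [0.4987 0.1186 0.2052] 7.0 4.7
{"delta_pos":[-4.57,0.58,-1.22],"rot":[-0.039,-0.108,0.035],"gripper":-1},    # [0.4716 0.1201 0.1661] 6.9 4.8
```

```bash
python3 -m jog '[{"delta_pos":[-1.51,4.99,-0.90],"rot":[-0.123,-0.071,0.036],"gripper":-1},
{"delta_pos":[-1.22,5.01,-0.59],"rot":[-0.124,-0.064,0.038],"gripper":-1},
{"delta_pos":[-0.91,4.95,-0.30],"rot":[-0.125,-0.057,0.041],"gripper":-1},
{"delta_pos":[-0.61,4.81,-0.04],"rot":[-0.125,-0.050,0.045],"gripper":-1},
{"delta_pos":[-0.31,4.60,0.18],"rot":[-0.124,-0.044,0.050],"gripper":-1},
{"delta_pos":[-0.03,4.33,0.36],"rot":[-0.122,-0.039,0.056],"gripper":-1},
{"delta_pos":[0.21,4.00,0.49],"rot":[-0.118,-0.034,0.063],"gripper":-1},
{"delta_pos":[0.42,3.63,0.58],"rot":[-0.114,-0.030,0.069],"gripper":-1},
{"delta_pos":[0.58,3.21,0.63],"rot":[-0.108,-0.028,0.076],"gripper":-1},
{"delta_pos":[0.69,2.76,0.63],"rot":[-0.102,-0.026,0.083],"gripper":-1}]'; python3 -c "
from h import *
st()"
```

```text
clock: 12.92
ee_pos: [0.5983, 0.083, 0.5065]
eef_rot: [[-0.515, -0.167, 0.841], [0.778, 0.32, 0.54], [-0.359, 0.932, -0.035]]
wrist_force: [1.3, 0.4, 0.3]
gripper_width: 0.088
gripper_force: 0.0
t 12.925 p [0.5983 0.083  0.5065] w 0.08804811712110291 F [1.317  0.3751 0.3331] J [ -25.1136    4.2951   93.6274   92.6072   57.8817 -119.1745]
[[-0.5151 -0.1669  0.8407]
 [ 0.7781  0.3203  0.5403]
 [-0.3595  0.9325 -0.0351]]
```

Tracking follows the planned branch exactly, so I continue.

```bash
python3 -m jog '[{"delta_pos":[0.74,2.29,0.59],"rot":[-0.095,-0.026,0.089],"gripper":-1},
{"delta_pos":[0.74,1.82,0.51],"rot":[-0.088,-0.027,0.094],"gripper":-1},
{"delta_pos":[0.67,1.34,0.40],"rot":[-0.080,-0.029,0.099],"gripper":-1},
{"delta_pos":[0.54,0.88,0.26],"rot":[-0.072,-0.032,0.103],"gripper":-1},
{"delta_pos":[0.35,0.44,0.10],"rot":[-0.064,-0.036,0.106],"gripper":-1},
{"delta_pos":[0.11,0.04,-0.08],"rot":[-0.056,-0.041,0.108],"gripper":-1},
{"delta_pos":[-0.19,-0.32,-0.27],"rot":[-0.048,-0.047,0.109],"gripper":-1},
{"delta_pos":[-0.53,-0.64,-0.46],"rot":[-0.041,-0.053,0.108],"gripper":-1},
{"delta_pos":[-0.90,-0.89,-0.65],"rot":[-0.034,-0.059,0.107],"gripper":-1},
{"delta_pos":[-1.31,-1.08,-0.83],"rot":[-0.029,-0.066,0.104],"gripper":-1},
{"delta_pos":[-1.73,-1.20,-1.00],"rot":[-0.024,-0.073,0.099],"gripper":-1},
{"delta_pos":[-2.16,-1.26,-1.15],"rot":[-0.021,-0.080,0.094],"gripper":-1},
{"delta_pos":[-2.58,-1.24,-1.27],"rot":[-0.019,-0.087,0.088],"gripper":-1},
{"delta_pos":[-3.00,-1.15,-1.36],"rot":[-0.018,-0.093,0.082],"gripper":-1},
{"delta_pos":[-3.38,-1.00,-1.42],"rot":[-0.018,-0.098,0.074],"gripper":-1}]'; python3 -c "
from p import *
st()
J0=np.array(read_state()['joints'])
w=[G+(.019-.12)*Rg[:,2]+[-.02,0,.12],G+(.019-.09)*Rg[:,2]]
c=J0
for x in w: c=ik(x,Rg,[c])[0];print(x,c)
plan(w[0],Rg)
v=ik(w[0],Rg,[J0])[0]
rows(list(J0+np.linspace(0,1,6)[:,None]*(v-J0)),-1)
"
```

```text
clock: 14.8
ee_pos: [0.5668, 0.1124, 0.3657]
eef_rot: [[-0.046, -0.169, 0.985], [0.227, -0.962, -0.154], [0.973, 0.216, 0.083]]
wrist_force: [0.3, -0.3, -0.3]
gripper_width: 0.088
gripper_force: 0.0
t 14.8 p [0.5668 0.1124 0.3657] w 0.08795520003846795 F [ 0.3406 -0.307  -0.2829] J [   5.8431   14.3759  115.9309  200.2697   47.0569 -117.9152]
[[-0.0464 -0.1688  0.9846]
 [ 0.2271 -0.9616 -0.1542]
 [ 0.9728  0.2164  0.083 ]]Traceback (most recent call last):
  File "<string>", line 7, in <module>
    for x in w: c=ik(x,Rg,[c])[0];print(x,c)
                  ~~~~~~~~~~~~^^^
IndexError: list index out of range
```

```bash
python3 -c "
from p import *
J0=np.array(read_state()['joints'])
for al in(0,10,18,25):
  R=tool(yaw,al,-1)
  for b in (.05,.09):
    for dz in(0,.05,.1): print(al,b,dz,*ik(G+(.019-b)*R[:,2]+[0,0,dz],R,[J0,[15,20,125,225,45,-117]]))
v=ik(G+(.019-.09)*Rg[:,2],Rg,[J0])[0]
rows(list(J0+np.linspace(0,1,9)[:,None]*(v-J0)),-1)
"
```

```text
0 0.05 0 [ 15.065   47.9561 130.0539 214.8812  88.3674 -91.1378]
0 0.05 0.05 [ 15.065   38.534  129.2377 215.4842  79.9918 -97.0624]
0 0.05 0.1 [  15.065    29.3289  127.1914  217.2202   70.9188 -103.9455]
0 0.09 0 [ 19.7259  49.2718 133.7379 219.5647  92.321  -88.0835]
0 0.09 0.05 [ 19.7259  39.0111 132.8347 219.8119  83.719  -95.2105]
0 0.09 0.1 [  19.7259   28.9218  130.5915  221.3737   74.3381 -103.3755]
10 0.05 0 [ 14.6156  38.7113 128.8566 216.3626  69.8501 -97.447 ]
10 0.05 0.05 [  14.6156   29.5871  126.8563  219.4955   61.0617 -104.9579]
10 0.05 0.1 [  14.6156   21.1974  123.7927  224.5308   52.5311 -114.1138]
10 0.09 0 [ 19.1104  37.7542 132.2307 220.4926  72.2858 -96.5845]
10 0.09 0.05 [  19.1104   27.8423  129.8707  223.8811   63.1732 -105.482 ]
10 0.09 0.1 [  19.1104   18.8545  126.4243  229.3587   54.6054 -116.0317]
18 0.05 0 [  13.6482   31.7998  126.5303  220.0619   54.5353 -104.4711]
18 0.05 0.05 [  13.6482   23.3812  123.758   226.4169   46.3581 -114.4106]
18 0.05 0.1 [  13.6482   15.9515  120.0689  235.7856   39.3393 -127.1411]
18 0.09 0 [  17.7907   29.1791  129.3
[... 818 characters left out ...]
 [0.5526 0.1144 0.3135] 4.5 2.7
{"delta_pos":[-2.63,-0.29,-0.85],"rot":[-0.014,-0.067,0.035],"gripper":-1},    # [0.5429 0.1156 0.2875] 4.4 2.8
{"delta_pos":[-2.67,-0.15,-0.83],"rot":[-0.016,-0.067,0.033],"gripper":-1},    # [0.5317 0.1168 0.2618] 4.4 2.8
{"delta_pos":[-2.70,-0.01,-0.81],"rot":[-0.018,-0.067,0.030],"gripper":-1},    # [0.5189 0.1179 0.2367] 4.3 2.8
{"delta_pos":[-2.72,0.14,-0.78],"rot":[-0.020,-0.066,0.028],"gripper":-1},    # [0.5046 0.1188 0.2123] 4.3 2.8
{"delta_pos":[-2.72,0.30,-0.75],"rot":[-0.023,-0.065,0.026],"gripper":-1},    # [0.4888 0.1196 0.1887] 4.2 2.8
{"delta_pos":[-2.71,0.45,-0.71],"rot":[-0.025,-0.064,0.024],"gripper":-1},    # [0.4716 0.1201 0.1661] 4.2 2.8
```

```bash
python3 -c "
from p import *
J0=np.array(read_state()['joints'])
R=tool(yaw,10,-1)
u=ik(G+(.019-.09)*R[:,2]+[0,0,.1],R,[J0])[0]
v=ik(G+(.019-.09)*Rg[:,2],Rg,[u])[0]
rows(list(J0+np.linspace(0,1,6)[:,None]*(u-J0))+list(u+np.linspace(0,1,6)[1:,None]*(v-u)),-1)
"
```

```text
{"delta_pos":[-2.13,-0.76,-1.86],"rot":[-0.023,-0.052,0.062],"gripper":-1},    # [0.551  0.1176 0.3422] 4.8 2.9
{"delta_pos":[-2.31,-0.39,-1.93],"rot":[-0.028,-0.054,0.054],"gripper":-1},    # [0.5329 0.1213 0.3181] 4.7 3.0
{"delta_pos":[-2.43,0.00,-1.97],"rot":[-0.033,-0.055,0.046],"gripper":-1},    # [0.5128 0.1233 0.2942] 4.5 3.1
{"delta_pos":[-2.50,0.41,-1.99],"rot":[-0.038,-0.055,0.037],"gripper":-1},    # [0.4906 0.1236 0.2708] 4.4 3.2
{"delta_pos":[-2.52,0.81,-1.98],"rot":[-0.043,-0.054,0.029],"gripper":-1},    # [0.4664 0.122  0.2484] 4.3 3.3
{"delta_pos":[-1.61,-0.01,0.53],"rot":[-0.000,-0.053,-0.002],"gripper":-1},    # [0.4687 0.1213 0.2316] 3.0 1.7
{"delta_pos":[-1.58,-0.01,0.55],"rot":[-0.000,-0.052,-0.001],"gripper":-1},    # [0.4704 0.1207 0.2149] 3.0 1.7
{"delta_pos":[-1.56,-0.00,0.56],"rot":[0.000,-0.052,-0.000],"gripper":-1},    # [0.4715 0.1203 0.1984] 3.0 1.7
{"delta_pos":[-1.53,0.00,0.57],"rot":[0.000,-0.052,0.001],"gripper":-1},    # [0.4718 0.1201 0.1821] 3.0 1.6
{"delta_pos":[-1.50,0.00,0.58],"rot":[0.001,-0.052,0.002],"gripper":-1},    # [0.4716 0.1201 0.1661] 3.0 1.6
```

```bash
python3 -m jog '[{"delta_pos":[-2.13,-0.76,-1.86],"rot":[-0.023,-0.052,0.062],"gripper":-1},
{"delta_pos":[-2.31,-0.39,-1.93],"rot":[-0.028,-0.054,0.054],"gripper":-1},
{"delta_pos":[-2.43,0.00,-1.97],"rot":[-0.033,-0.055,0.046],"gripper":-1},
{"delta_pos":[-2.50,0.41,-1.99],"rot":[-0.038,-0.055,0.037],"gripper":-1},
{"delta_pos":[-2.52,0.81,-1.98],"rot":[-0.043,-0.054,0.029],"gripper":-1},
{"delta_pos":[-1.61,-0.01,0.53],"rot":[0,-0.053,-0.002],"gripper":-1},
{"delta_pos":[-1.58,-0.01,0.55],"rot":[0,-0.052,-0.001],"gripper":-1},
{"delta_pos":[-1.56,0,0.56],"rot":[0,-0.052,0],"gripper":-1},
{"delta_pos":[-1.53,0,0.57],"rot":[0,-0.052,0.001],"gripper":-1},
{"delta_pos":[-1.50,0,0.58],"rot":[0.001,-0.052,0.002],"gripper":-1},{"delta_pos":[0,0,0],"rot":[0,0,0],"gripper":-1}]'; python3 - <<'E'
from p import *
st();plan(G+.019*Rg[:,2],Rg)
s=get_image('side');t=get_image('top')
cv2.imwrite('pics/c4.png',np.hstack([cv2.resize(t[165:285,200:300],(400,480),interpolation=2),cv2.resize(s[145:265,215:315],(400,480),interpolation=2)]))
E
```

```text
clock: 16.18
ee_pos: [0.4719, 0.1193, 0.1661]
eef_rot: [[0.394, -0.336, 0.855], [-0.139, -0.942, -0.307], [0.908, 0.002, -0.418]]
wrist_force: [0.5, -0.5, 0.6]
gripper_width: 0.0879
gripper_force: 0.0
t 16.175 p [0.4719 0.1193 0.1661] w 0.08791794024325539 F [ 0.5248 -0.5263  0.5913] J [  15.9591   23.0065  126.0364  231.749    42.4358 -116.5592]
[[ 0.3944 -0.3364  0.8551]
 [-0.1385 -0.9417 -0.3066]
 [ 0.9084  0.0025 -0.418 ]]
rot first (tool, rad) [-0.0012 -0.0051  0.0033] then cm [-0.0308 -0.0594  8.9531] (or before rot: [-0.0761 -0.0489  8.9529] )
```

View pics/c4.png

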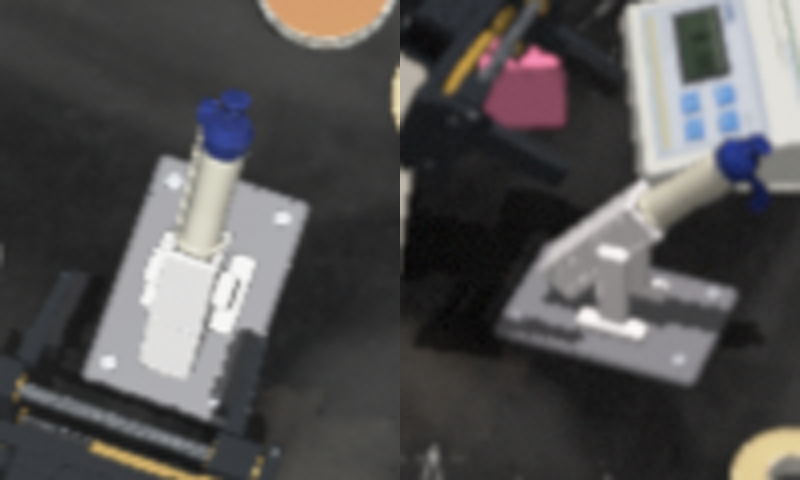

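The pipette body's centre sits at crop (207,200), which matches my predicted grip pixel to under 1 px, and the fingers straddle it. I advance and close.

```bash
python3 -m jog '[{"delta_pos":[-0.03,-0.05,1.6],"rot":[0,-0.005,0.003],"gripper":-1},{"delta_pos":[0,0,1.6],"rot":[0,0,0],"gripper":-1},{"delta_pos":[0,0,1.6],"rot":[0,0,0],"gripper":-1},{"delta_pos":[0,0,1.6],"rot":[0,0,0],"gripper":-1},{"delta_pos":[0,0,1.6],"rot":[0,0,0],"gripper":-1},{"delta_pos":[0,0,0.95],"rot":[0,0,0],"gripper":-1},{"delta_pos":[0,0,0],"rot":[0,0,0],"gripper":-1}]'; python3 -c "
from p import *
plan(G+.019*Rg[:,2],Rg)"
python3 -m jog '[{"delta_pos":[0,0,0],"rot":[0,0,0],"gripper":1},{"delta_pos":[0,0,0],"rot":[0,0,0],"gripper":1},{"delta_pos":[0,0,0],"rot":[0,0,0],"gripper":1},{"delta_pos":[0,0,0],"rot":[0,0,0],"gripper":1},{"delta_pos":[0,0,0],"rot":[0,0,0],"gripper":1},{"delta_pos":[0,0,0],"rot":[0,0,0],"gripper":1},{"delta_pos":[0,0,0],"rot":[0,0,0],"gripper":1},{"delta_pos":[0,0,0],"rot":[0,0,0],"gripper":1}]'
python3 -c "
from p import *
st()
for l in(.04,.08,.125):plan(G+.019*Rg[:,2]+l*ax)
print(np.array(read_state()['eef_rot']).T@ax)"
```

```text
clock: 17.15
ee_pos: [0.5475, 0.0918, 0.1276]
eef_rot: [[0.399, -0.338, 0.852], [-0.143, -0.941, -0.306], [0.905, 0.0, -0.424]]
wrist_force: [0.5, 1.0, -0.5]
gripper_width: 0.088
gripper_force: 0.0
rot first (tool, rad) [-0.0004  0.002   0.0004] then cm [ 0.0661 -0.0907  0.037 ] (or before rot: [ 0.0662 -0.0907  0.0369] )
clock: 18.15
ee_pos: [0.5472, 0.0921, 0.1279]
eef_rot: [[0.399, -0.338, 0.852], [-0.143, -0.941, -0.306], [0.906, 0.0, -0.424]]
wrist_force: [-0.4, 1.6, -0.1]
gripper_width: 0.0239
gripper_force: 30.0
t 18.15 p [0.5472 0.0921 0.1279] w 0.0238724332958508 F [-0.4022  1.6413 -0.1323] J [   8.4811   30.917   120.2017  220.9247   40.8135 -110.452 ]
[[ 0.3993 -0.3376  0.8524]
 [-0.1432 -0.9413 -0.3058]
 [ 0.9056  0.     -0.4242]]
rot first (tool, rad) [0. 0. 0.] then cm [ 3.9205 -0.0689  1.1165] (or before rot: [ 3.9205 -0.0689  1.1165] )
rot first (tool, rad) [0. 0. 0.] then cm [ 7.786  -0.0658  2.1451] (or before rot: [ 7.786  -0.0658  2.1451] )
rot first (tool, rad) [0. 0. 0.] then cm [12.1346 -0.0624  3.3023] (or before rot: [12.1346 -0.0624  3.3023] )
[0.9664 0.0008 0.2571]
```

```bash
python3 -m jog '[{"delta_pos":[0.97,0,0.26],"rot":[0,0,0],"gripper":1},{"delta_pos":[0.97,0,0.26],"rot":[0,0,0],"gripper":1},{"delta_pos":[0.97,0,0.26],"rot":[0,0,0],"gripper":1},{"delta_pos":[0.97,0,0.26],"rot":[0,0,0],"gripper":1},{"delta_pos":[0,0,0],"rot":[0,0,0],"gripper":1}]'
```

```text
clock: 18.77
ee_pos: [0.572, 0.0831, 0.1596]
eef_rot: [[0.398, -0.338, 0.853], [-0.144, -0.941, -0.306], [0.906, -0.001, -0.423]]
wrist_force: [-0.2, 0.1, -1.5]
gripper_width: 0.0241
gripper_force: 30.0
```

Sliding freely, so I continue to about 14 cm out.

```bash
python3 -m jog '[{"delta_pos":[1.21,0,0.32],"rot":[0,0,0],"gripper":1},{"delta_pos":[1.21,0,0.32],"rot":[0,0,0],"gripper":1},{"delta_pos":[1.21,0,0.32],"rot":[0,0,0],"gripper":1},{"delta_pos":[1.21,0,0.32],"rot":[0,0,0],"gripper":1},{"delta_pos":[1.21,0,0.32],"rot":[0,0,0],"gripper":1},{"delta_pos":[1.21,0,0.32],"rot":[0,0,0],"gripper":1},{"delta_pos":[1.21,0,0.32],"rot":[0,0,0],"gripper":1},{"delta_pos":[1.21,0,0.32],"rot":[0,0,0],"gripper":1},{"delta_pos":[0,0,0],"rot":[0,0,0],"gripper":1}]'
python3 - <<'E'
from p import *
st()
J0=np.array(read_state()['joints']);s=read_state();R0=np.array(s['eef_rot'])
G0=np.array(s['ee_pos'])-.019*R0[:,2];a=R0@[.9664,0,.2571];print('tip est',G0-.152*a,'mouth',M)
# lift straight up 8 cm keeping orientation?
for d in([0,0,.06],[0,0,.1],[-.05,-.05,.1]):print(d,ik(np.array(s['ee_pos'])+d,R0,[J0]))
for psi in(-20,-40,-60,-70):
  for tgt in([.55,-.03,.34],[.4925,-.269,.32],[.4925,-.269,.266]):
    R=tool(psi,-15,-1);print(psi,tgt,ik(np.array(tgt)+.019*R[:,2],R,[J0,[-25,35,115,224,80,-110]]))
t=get_image('top');q=get_image('side')
cv2.imwrite('pics/c5.png',np.hstack([cv2.resize(t[145:265,200:300],(400,480),interpolation=2),cv2.resize(q[125:245,235:335],(400,480),interpolation=2)]))
E
```

```text
clock: 19.9
ee_pos: [0.632, 0.0615, 0.2357]
eef_rot: [[0.399, -0.338, 0.853], [-0.144, -0.941, -0.306], [0.906, -0.0, -0.424]]
wrist_force: [-0.1, 0.1, -1.1]
gripper_width: 0.0237
gripper_force: 30.0
t 19.9 p [0.632  0.0615 0.2357] w 0.023659985150068504 F [-0.0536  0.1197 -1.1384] J [   2.7972   21.7501  103.6949  248.0367   21.9969 -146.4963]
[[ 0.3985 -0.3381  0.8526]
 [-0.1435 -0.9411 -0.3061]
 [ 0.9059 -0.0004 -0.4236]]
tip est [0.524  0.1004 0.1272] mouth [0.5116 0.1057 0.11  ]
[0, 0, 0.06] []
[0, 0, 0.1] []
[-0.05, -0.05, 0.1] []
-20 [0.55, -0.03, 0.34] [array([-12.2417,  22.5358, 122.5211, 187.9579,  70.3652, -94.7089])]
-20 [0.4925, -0.269, 0.32] [array([-54.3844,  25.6327, 123.9815, 146.3202,  79.6334, -73.1182])]
-20 [0.4925, -0.269, 0.266] [array([-54.3844,  34.8309, 126.6066, 146.9399,  89.5183, -79.6428])]
-40 [0.55, -0.03, 0.34] [array([  -0.5739,   25.5216,  114.551 ,  219.7232,   73.7161, -115.128 ])]
-40 [0.4925, -0.269, 0.32] [array([-41.2275,  25.7628, 123.5121, 178.7683,  74.2816, -89.3485])]
-40 [0.4925, -0.269, 0.266] [array([-41.2275,  34.8546, 126.1095, 178.8114,  85.9683, -89.5987])]
-60 [0.55, -0.03, 0.34] [array([   5.9255,   29.9669,  103.3719,  242.5218,   83.7455, -131.9144])]
-60 [0.4925, -0.269, 0.32] [array([ -28.8217,   27.796 ,  116.7813,  211.2693,   74.45  , -108.1474])]
-60 [0.4925, -0.269, 0.266] [array([ -28.8217,   35.6043,  119.0557,  210.2443,   83.1208, -102.8957])]
-70 [0.55, -0.03, 0.34] [array([   7.4108,   32.5037,   97.1906,  250.5114,   90.1896, -138.6743])]
-70 [0.4925, -0.269, 0.32] [array([ -24.2982,   29.4605,  111.7945,  225.1329,   77.2712, -117.3367])]
-70 [0.4925, -0.269, 0.266] [array([ -24.2982,   36.5395,  113.8958,  224.057 ,   83.8155, -110.806 ])]
```

View pics/c5.png

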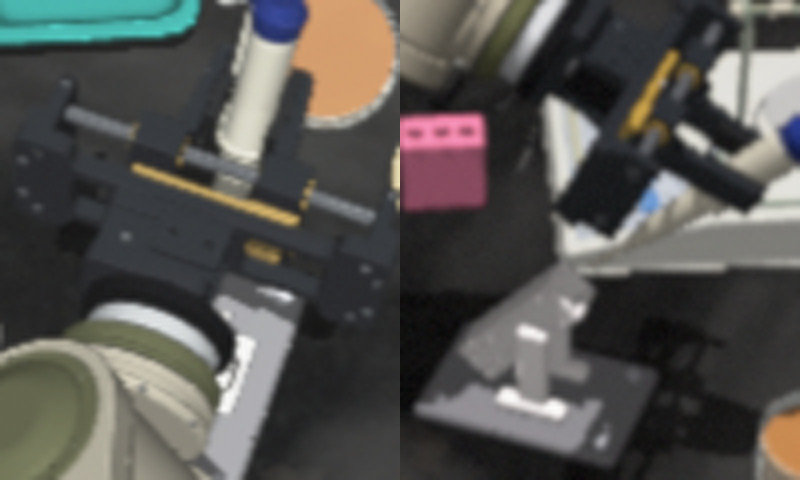

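The pipette is fully out of the sleeve, its tip near side crop (600,255), clear of the mouth at (575,280). Next I turn it upright while rising, and track the tip along the planned path.

```bash
python3 - <<'E'
from p import *
s=read_state();J0=np.array(s['joints'])
tt=np.array([0,0,-.019])-.152*np.array([.9664,0,.2571])
R1=tool(-40,-15,-1);u=ik(np.array([.56,-.02,.34])+.019*R1[:,2],R1,[[-.6,25,114,220,74,-115]])[0]
R2=tool(-55,-15,-1);v=ik(np.array([.4925,-.269,.30])+.019*R2[:,2],R2,[[-29,27,117,211,75,-108]])[0]
A=J0+np.linspace(0,1,11)[:,None]*(u-J0);B=u+np.linspace(0,1,11)[1:,None]*(v-u)
for J in list(A)+list(B):
    p,R=FK(J);print('tip',p+R@tt, 'axis z',(R@[.9664,0,.2571])[2])
rows(list(A)+list(B),1)
E
```

```text
tip [0.5235 0.1005 0.1267] axis z 0.765431714084753
tip [0.5254 0.0833 0.1255] axis z 0.7945623673802161
tip [0.5279 0.0668 0.126 ] axis z 0.8260725072503532
tip [0.5308 0.0511 0.1283] axis z 0.8585230285389
tip [0.5341 0.0364 0.1322] axis z 0.89045501838108
tip [0.5379 0.0228 0.1378] axis z 0.9204460471552377
tip [0.542  0.0107 0.1451] axis z 0.947162030720217
tip [0.5464 0.0001 0.1538] axis z 0.9694028199456943
tip [ 0.551  -0.0086  0.164 ] axis z 0.9861400224194523
tip [ 0.5556 -0.0155  0.1754] axis z 0.9965459599602076
tip [ 0.5602 -0.0202  0.188 ] axis z 1.0000130950216135
tip [ 0.5593 -0.0476  0.1845] axis z 0.9999921634811234
tip [ 0.557  -0.0746  0.1809] axis z 0.999957691217883
tip [ 0.5533 -0.1012  0.1772] axis z 0.9999228354064811
tip [ 0.5482 -0.1272  0.1734] axis z 0.9998974084340747
tip [ 0.5419 -0.1527  0.1694] axis z 0.9998876249190448
tip [ 0.5343 -0.1776  0.1654] axis z 0.9998958757444508
tip [ 0.5255 -0.2017  0.1612] axis z 0.9999205314308635
tip [ 0.5156 -0.225   0.1569] axis z 0.9999557769900396
tip [ 0.5047 -0.2476  0.1525] axis z 0.9999914801997096
tip [ 0.4927
[... 1567 characters left out ...]
0.1382  0.3305] 1.5 2.7
{"delta_pos":[-0.77,2.25,1.24],"rot":[-0.025,0.000,-0.008],"gripper":1},    # [ 0.5535 -0.1639  0.3266] 1.5 2.7
{"delta_pos":[-0.77,2.27,1.18],"rot":[-0.025,-0.001,-0.007],"gripper":1},    # [ 0.5457 -0.1891  0.3225] 1.5 2.7
{"delta_pos":[-0.77,2.29,1.12],"rot":[-0.025,-0.002,-0.006],"gripper":1},    # [ 0.5367 -0.2138  0.3183] 1.5 2.7
{"delta_pos":[-0.76,2.30,1.06],"rot":[-0.024,-0.003,-0.005],"gripper":1},    # [ 0.5266 -0.2379  0.3139] 1.4 2.6
{"delta_pos":[-0.75,2.32,1.00],"rot":[-0.024,-0.004,-0.004],"gripper":1},    # [ 0.5153 -0.2613  0.3095] 1.4 2.6
{"delta_pos":[-0.74,2.34,0.94],"rot":[-0.024,-0.004,-0.003],"gripper":1},    # [ 0.503  -0.284   0.3049] 1.4 2.6
```

```bash
python3 -m jog '[{"delta_pos":[0.47,1.95,0.04],"rot":[-0.069,0.046,0.002],"gripper":1},
{"delta_pos":[0.64,1.79,0.01],"rot":[-0.063,0.053,0.002],"gripper":1},
{"delta_pos":[0.79,1.63,-0.02],"rot":[-0.056,0.059,0.003],"gripper":1},
{"delta_pos":[0.94,1.46,-0.07],"rot":[-0.049,0.064,0.004],"gripper":1},
{"delta_pos":[1.07,1.28,-0.11],"rot":[-0.041,0.069,0.006],"gripper":1},
{"delta_pos":[1.19,1.10,-0.16],"rot":[-0.034,0.073,0.008],"gripper":1},
{"delta_pos":[1.29,0.93,-0.21],"rot":[-0.026,0.077,0.011],"gripper":1},
{"delta_pos":[1.39,0.76,-0.26],"rot":[-0.018,0.079,0.014],"gripper":1},
{"delta_pos":[1.47,0.59,-0.31],"rot":[-0.011,0.081,0.017],"gripper":1},
{"delta_pos":[1.54,0.42,-0.36],"rot":[-0.003,0.082,0.021],"gripper":1},
{"delta_pos":[-0.75,2.17,1.48],"rot":[-0.027,0.005,-0.010],"gripper":1},
{"delta_pos":[-0.76,2.19,1.42],"rot":[-0.027,0.003,-0.009],"gripper":1},
{"delta_pos":[-0.77,2.21,1.36],"rot":[-0.026,0.002,-0.009],"gripper":1},
{"delta_pos":[-0.77,2.23,1.30],"rot":[-0.026,0.001,-0.008],"gripper":1},
{"delta_pos":[-0.77,2.25,1.24],"rot":[-0.025,0,-0.008],"gripper":1},
{"delta_pos":[-0.77,2.27,1.18],"rot":[-0.025,-0.001,-0.007],"gripper":1},
{"delta_pos":[-0.77,2.29,1.12],"rot":[-0.025,-0.002,-0.006],"gripper":1},
{"delta_pos":[-0.76,2.30,1.06],"rot":[-0.024,-0.003,-0.005],"gripper":1},
{"delta_pos":[-0.75,2.32,1.00],"rot":[-0.024,-0.004,-0.004],"gripper":1},
{"delta_pos":[-0.74,2.34,0.94],"rot":[-0.024,-0.004,-0.003],"gripper":1}]'
python3 - <<'E'
from p import *
st();s=read_state();R=np.array(s['eef_rot']);p=np.array(s['ee_pos'])
a=R@[.9664,0,.2571];print('axis',a,'tip',p-.019*R[:,2]-.152*a)
g=p-.019*R[:,2]
for l in(-.152,-.06,.07):print(proj('top',g+l*a),proj('side',g+l*a))
t=get_image('top');q=get_image('side');cv2.imwrite('pics/t6.png',t);cv2.imwrite('pics/s6.png',q)
cv2.imwrite('pics/c6.png',np.hstack([cv2.resize(t[165:285,330:430],(400,480),interpolation=2),cv2.resize(q[165:345,205:355],(400,480),interpolation=2)]))
E
```

```text
clock: 22.5
ee_pos: [0.503, -0.2843, 0.3046]
eef_rot: [[-0.148, -0.818, 0.555], [0.209, -0.575, -0.791], [0.967, -0.001, 0.256]]
wrist_force: [0.8, 0.5, -1.2]
gripper_width: 0.0239
gripper_force: 30.0
t 22.5 p [ 0.503  -0.2843  0.3046] w 0.023865683755803283 F [ 0.7983  0.5009 -1.1638] J [ -31.6409   29.9206  119.8709  203.1179   76.9659 -101.706 ]
[[-0.1482 -0.8184  0.5552]
 [ 0.2086 -0.5746 -0.7914]
 [ 0.9667 -0.0014  0.2559]]
axis [-0.0005 -0.0018  1.    ] tip [ 0.4926 -0.269   0.1478]
[418.085  231.3638] [267.3649 297.5003]
[432.0083 229.1791] [267.3177 268.5933]
[457.2974 225.2111] [267.2409 221.593 ]
```

View pics/c6.png

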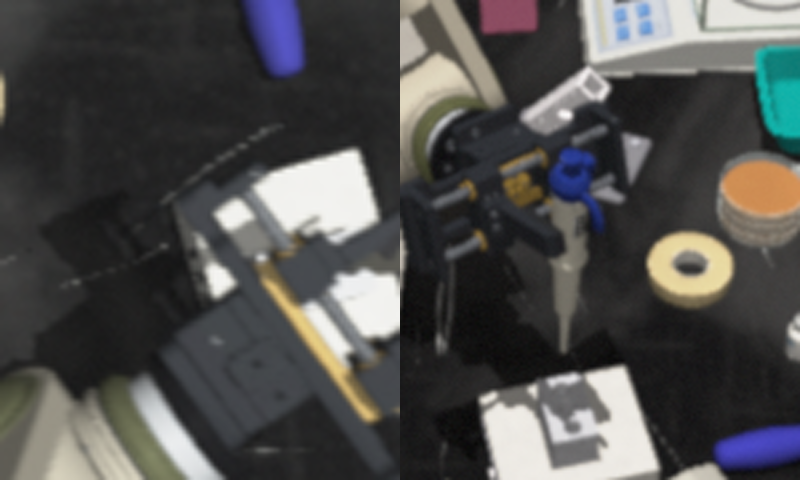

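The pipette is upright, its tip at side crop (564,350), which is image (266.5,296.3) against a predicted (267.4,297.5). The plunger top is at (572,165). There may be a slight lean, so I measure its centre line.

```bash
python3 - <<'E'
from p import *
q=cv2.imread('pics/s6.png').astype(int)
for v in range(256,299,2):
    r=q[v,255:285].sum(1)/3; bg=np.median(q[v,255:285].sum(1)/3)
    w=np.where(r>85)[0]+255
    ww=np.clip(r-60,0,None)
    print(v,w.min() if len(w) else None,w.max() if len(w) else None,(ww@np.arange(255,285)/ww.sum()).round(2), r[5:22].astype(int))
E
```

```text
256 267 273 270.1 [ 34  34  36  33  33  33  52  90 110 114 114 112 106  94  68  42  32]
258 268 273 270.37 [ 31  35  34  33  33  32  46  79 105 114 114 110 107  97  77  50  32]
260 266 274 269.9 [ 34  38  37  39  48  70  88 106 115 115 115 110 106 100  94  66  37]
262 262 274 267.78 [ 59  80  90  94 102 114 123 123 120 117 113 111 108 101  85  58  37]
264 262 272 267.19 [ 53  67  94 110 118 127 147 150 137 124 117 112 104  83  56  39  34]
266 263 271 267.13 [ 47  52  73  96 108 112 121 132 132 122 110  99  77  51  36  33  34]
268 263 271 267.05 [ 47  47  69  92 105 107 110 110 110 108 106  95  69  45  36  34  36]
270 263 271 267.01 [ 44  49  68  91 104 108 110 109 110 109 104  94  67  45  39  37  35]
272 263 270 266.79 [ 45  49  68  91 106 108 110 110 109 108 101  85  60  44  41  39  38]
274 263 270 266.82 [ 48  51  67  90 104 107 110 110 109 106  99  85  61  45  43  42  38]
276 263 271 267.01 [ 47  49  62  89 104 107 109 110 109 106  97  87  69  56  48  45  44]
278 263 270 266.91 [ 48  49  61  87 102 108 109 109 108 104  93  75  67  63  55  47  45]
280 263 270 266.59 [ 48  48  59  8
[... 189 characters left out ...]
06 104  86  65  52  49  48  47  46  43  43]
286 265 267 266.29 [ 41  44  43  43  61  93 108 105  76  52  43  44  41  41  45  43  40]
288 265 267 266.25 [ 40  39  41  39  55  89 104 100  70  45  38  36  39  39  41  42  41]
290 265 267 266.06 [ 39  38  37  37  53  88 103  91  62  39  35  33  39  41  39  37  34]
292 265 266 265.95 [ 31  32  35  34  52  88 101  83  56  37  35  36  35  31  26  23  22]
294 265 266 265.91 [ 20  28  30  34  51  86 100  78  57  41  35  29  24  20  18  20  18]
296 266 266 265.89 [17 20 22 29 45 73 87 67 40 26 22 19 17 19 19 19 18]
298 None None nan [17 18 19 19 24 27 30 23 21 28 28 23 21 17 20 18 18]<stdin>:7: RuntimeWarning: invalid value encountered in scalar divide
```

```bash
cat > f.py <<'E'
from p import *
import sys
lean=float(sys.argv[1]); s=read_state();R=np.array(s['eef_rot']);p=np.array(s['ee_pos'])
at=Ro.from_rotvec([0,-lean,0]).as_matrix()@np.array([.9664,0,.2571])
a=R@at;tip=p-.019*R[:,2]-.152*a;print('axis',a,'tip',tip,'proj',proj('side',tip))
T=np.array([.4923,-.2688,.114])
w=np.cross(at,R.T@np.array([0,0,1]));R2=R@Ro.from_rotvec(w).as_matrix()
tip2=p-.019*R2[:,2]-.152*(R2@at)
print('rot',w,'then cm',R2.T@(T-tip2)*100, 'hole proj',proj('side',[.4923,-.2688,.079]))
E
python3 f.py 0.045
```

```text
axis [ 0.0259 -0.0389  0.9989] tip [ 0.4881 -0.2642  0.1477] proj [265.3448 295.7263]
rot [ 0.0003  0.0467 -0.001 ] then cm [-3.0817 -0.0974 -1.0984] hole proj [267.2626 317.1095]
```

```bash
python3 -m jog '[{"delta_pos":[0,0,0],"rot":[0,0.02,0],"gripper":1},{"delta_pos":[0,0,0],"rot":[0,0.02,0],"gripper":1},{"delta_pos":[-0.6,0,-0.2],"rot":[0,0,0],"gripper":1},{"delta_pos":[-0.8,0,-0.2],"rot":[0,0,0],"gripper":1},{"delta_pos":[-0.8,0,-0.2],"rot":[0,0,0],"gripper":1},{"delta_pos":[-0.6,0,-0.2],"rot":[0,0,0],"gripper":1},{"delta_pos":[0,0,0],"rot":[0,0,0],"gripper":1},{"delta_pos":[0,0,0],"rot":[0,0,0],"gripper":1}]'; python3 f.py 0.038; python3 - <<'E'
from p import *
q=get_image('side');cv2.imwrite('pics/s7.png',q);Q=q.astype(int)
cv2.imwrite('pics/c7.png',cv2.resize(q[205:355,205:330],(500,600),interpolation=2))
for v in range(274,316,3):
    r=Q[v,255:285].sum(1)/3;ww=np.clip(r-65,0,None);print(v,(ww@np.arange(255,285)/max(ww.sum(),1)).round(2),int(ww.max()))
E
```

```text
clock: 23.6
ee_pos: [0.5037, -0.2846, 0.2763]
eef_rot: [[-0.171, -0.819, 0.548], [0.242, -0.574, -0.783], [0.955, -0.001, 0.296]]
wrist_force: [-0.4, -0.0, -0.9]
gripper_width: 0.0238
gripper_force: 30.0
axis [-0.0023  0.0011  1.    ] tip [ 0.4936 -0.2699  0.1187] proj [267.8416 306.3485]
rot [ 0.0004 -0.0022 -0.0011] then cm [-0.4168  0.0246 -0.2646] hole proj [267.2626 317.1095]
274 268.99 113
277 268.54 49
280 268.64 47
283 268.58 48
286 268.51 47
289 268.42 47
292 268.47 45
295 268.33 44
298 268.46 37
301 268.55 34
304 279.32 161
307 272.45 170
310 273.16 169
313 272.93 168
```

View pics/c7.png

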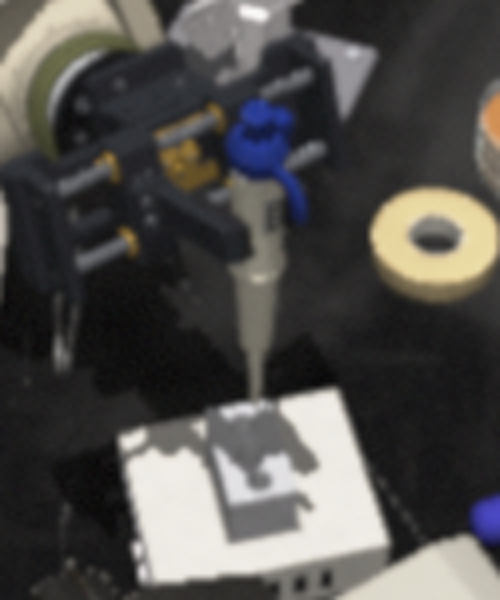

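The crop shows the pipette vertical, with its tip at (255,398) above the seated block, nothing touching it. A small centring and lowering move remains.

```bash
python3 -m jog '[{"delta_pos":[-0.2,0.05,-0.15],"rot":[0,0,0],"gripper":1},{"delta_pos":[-0.23,0.05,-0.16],"rot":[0,0,0],"gripper":1},{"delta_pos":[0,0,0],"rot":[0,0,0],"gripper":1},{"delta_pos":[0,0,0],"rot":[0,0,0],"gripper":1},{"delta_pos":[0,0,0],"rot":[0,0,0],"gripper":1},{"delta_pos":[0,0,0],"rot":[0,0,0],"gripper":1}]'; python3 f.py 0.038; python3 - <<'E'
from p import *
q=get_image('side');Q=q.astype(int)
for v in range(280,304,4):
    r=Q[v,255:285].sum(1)/3;ww=np.clip(r-65,0,None);print(v,(ww@np.arange(255,285)/max(ww.sum(),1)).round(2))
print(proj('side',[.4923,-.2688,.12]))
a=cv2.resize(q[285:345,240:300],(480,480),interpolation=2);cv2.imwrite('pics/c8.png',a)
E
```

```text
clock: 24.4
ee_pos: [0.5019, -0.2837, 0.2713]
eef_rot: [[-0.171, -0.819, 0.548], [0.242, -0.574, -0.783], [0.955, -0.001, 0.296]]
wrist_force: [0.5, -0.1, -0.1]
gripper_width: 0.024
gripper_force: 30.0
axis [-0.0023  0.0011  1.    ] tip [ 0.4918 -0.269   0.1137] proj [267.0338 307.4682]
rot [ 0.0004 -0.0022 -0.0012] then cm [ 0.0167 -0.0713  0.049 ] hole proj [267.2626 317.1095]
280 267.81
284 267.66
288 267.63
292 267.6
296 267.55
300 267.66
[267.2505 305.5617]
```

View pics/c8.png

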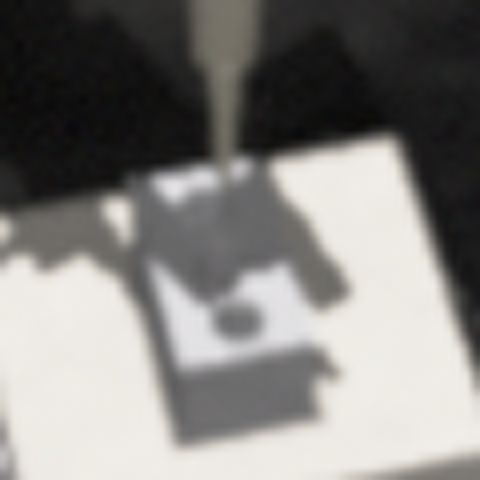

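The tip at crop (225,170) lines up with the block's centre at about (223,265), roughly 35 mm above it. The arm is still, so I hand in.

```bash
python3 -c "
from cell import r
print(r.sign_off())"
```

```text
the job is handed in; nothing more can be done
None
```

The job is handed in: the block is fully seated in the heater's well and released, and the gripper is holding the pipette upright and still, its tip about 35 mm above the block's middle hole.

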